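Feel the filed bead of a curved brass plate for burrs

ROBOT

A 6-joint arm with a two-finger parallel gripper is mounted at the origin on the work surface. World frame = base frame: x ahead of the robot, y to its left, z up, the work surface at z = 0. Lengths are in mm, angles in degrees, forces in N, time in s.
With the tool pointing down it reaches from about 300 to 850 mm from the base axis. Payload 4.2 kg.
Tool frame: the origin (TCP) lies midway between the tips of the shut fingers; the grasp point (between the pads) lies 19 mm behind it; x points along the fingers, z is the direction in which the jaws open and shut, and the axes are right-handed (so a half turn about x gives the same grasp; the last joint's range is limited). The gripper opens to 91 mm and grips with 3 to 60 N. Pads are 32 mm wide; open, the fingers measure 118 mm over their backs; the gripper's body (76 mm by 178 mm) begins 60 mm behind the grasp point.
Start: joints at [-73.281, 18.312, 89.639, -0, 72.044, -1.146], TCP at [176.397, -547.291, 213.976] pointing down, gripper open.
Joint ranges: [-177.97, 177.97], [-48.28, 115.42], [12.27, 149.76], [-77.06, 257.06], [2.81, 150.46], [-146.56, 146.56]. Speed limits (degrees/s): [147.25, 147.25, 180, 180, 180, 180].

INTERFACE

Orientations are given as [roll, pitch, yaw] about the fixed x, y, z axes, in that order (R = Rz(yaw) Ry(pitch) Rx(roll)).
In Python, from workcell import env gives the robot as it stands.
- The arm moves only by the tool send_rows, never from a script. Its argument "commands" is a list that holds one entry, the list of rows, each a list of 6 numbers: the shift along the tool's x, y, z normalised to -1 to 1, where 1 is 0.1 m, then the turn, a rotation vector about the tool's x, y, z normalised to -1 to 1, where 1 is 2 pi rad. In form: [[[x, y, z, wx, wy, wz], ...]]. A call has 1 to 20 rows; each row is the pose to reach, as a shift and turn from the pose commanded when the call began, along the tool's axes at that moment, turning the shorter way round; what a row does not reach only later rows make up. A row lasts 1/8 s, in which the tool goes at most 62.5 mm and 10.7 degrees, less where a joint would pass 70% of its speed; a pose out of reach is approached as far as the arm can. A call with a number of a shift or a turn outside -1 to 1 is refused whole. A call with a gripper value outside its range is refused whole. "jaw" is the closure, from -1 (fully open) to 1 (shut), so that 0 is half open, set as the call begins (left out, the last holds). The fingers move at their own pace and stop on an object; "force" is the grip in N (left out, the last holds). Time passes only in rows, so rows that repeat a pose let the fingers close. It gives the time, the measured TCP pose, the force and the opening at its end, in the units of the state.
- env.state(): the state, without advancing time (a new reading comes with each control period).
- env.grab_frame(name): name is "scene" or "side" or "wrist"; returns (picture, depth): 420x560x3 uint8, red, green, blue; 420x560 float32, mm along the optical axis (not along the pixel's ray), 0 where there is no reading.
- env.get_calibration(name): a dict with "mtx" (3x3 intrinsics, pixels), "camera_from_world" (4x4, takes a point from world to camera coordinates). Camera axes: x right, y up, looking along -z (the intrinsics and any distortion apply to the point x, -y, -z); pixel columns grow to the right and rows downward; lengths in mm; the calibration is good to about 2 mm. A picture is of the moment at which its call begins: read the wrist's pose just before it. get_calibration takes no time and is no camera call; for the wrist camera it gives the pose at the moment of the call.
- env.job_done(): hands the job in, once; it reports no verdict.
The state is a dict: "time_s": time; "qpos": joint angles; "qvel": joint speeds; "effort": joint torques, N m; "ee_pos": TCP position; "ee_rot": TCP orientation; "force": force on the tool from outside, world axes, zero at the start; "torque": the same for the moment, N m; "gripper_width": finger opening in mm.
Only numpy, scipy, OpenCV 4.12 (cv2) and the standard library are available. Lean on these libraries where they do the work, as an engineer would, in place of code of your own. Each camera call takes 0.05 s, during which the arm holds its last target.

TASK

The curved brass plate on the round sprung rest has just been filed: feel the raised bead along its curved edge for burrs. Touching lightly, run the fingertips along the top of the whole bead, from the end with the square lug to the end with the round disc, missing no part of it, then move clear so that the rest springs back up. Do not pick up or shift the plate, and leave everything else standing where it is.

Things in the scene. Friction and masses are not known exactly. Their poses are not given: they have to be found in the camera images.
- plate: Curved brass plate lying loose on the round rest: a crescent band 43 mm wide, 6 mm thick, 230 mm from tip to tip; square lug (34 mm) at its +y end, round disc (36 mm) at its -y end, both 12 mm high. A 12 mm wide round bead runs near its convex (+x) edge, crest level, 14 mm above the underside: an arc of 120 mm radius, 240 mm long, about x = -85 mm, y = 0. Origin: in the underside, at the rest's centre.
- rest_top (a joint): How far the rest's round plywood top (300 mm across) is pressed down, m: 0 = up, 0.012 = bottomed. Up, its face is 50 mm above the table and the bead's crest 64 mm. It is sprung: it starts to sink under about 1 to 5 N of push, then gives 1 mm per 0.35 N more, and springs back when let go.
- rest_mid (a point): Centre of the upper face of the rest's sprung top, axes as the plate's when the plate lies in place; it sinks with the top.
- gourd: Small brass gourd figure, 48 mm wide, 68 mm high, standing loose on the rest in the hollow of the curved plate, at its arc's centre; origin under its foot. To be left standing.
- straight: Another brass plate, straight, 50 x 200 x 6 mm with a straight bead to 14 mm high, lying loose on the table. Not the one to inspect. Origin under its centre, length along its y.
- bell: Copper hand bell standing on the table, 60 mm wide, 66 mm high, origin under its foot. To be left alone.
- candlestick: Brass candlestick standing on the table, 68 mm wide, 110 mm high, origin under its foot. To be left alone.
- bowl: Copper bowl on the table, 100 mm wide, 45 mm high, origin under its foot. To be left alone.
- pot: Terracotta cup on the table, 64 mm wide, 60 mm high, origin under its foot. To be left alone.
- weight: Dark steel knobbed weight on the table, 44 mm wide, 50 mm high, origin under its foot. To be left alone.
- ring: Brass ring lying on the table, 56 mm wide, 8 mm high, origin under its centre. To be left alone.
- bead0: Section 1 of 6 of the bead, counted from the lug end to the disc end; 40 mm long, the sections join without gap. Origin: the middle of the section, on the crest. Its x points along the bead towards the disc end, z up. It begins at the square lug. A contact patch under 35 mm across (fingers closed) touches the sections one after another.
- bead1: Section 2 of 6 of the bead, counted from the lug end to the disc end; 40 mm long, the sections join without gap. Origin: the middle of the section, on the crest. Its x points along the bead towards the disc end, z up.
- bead2: Section 3 of 6 of the bead, counted from the lug end to the disc end; 40 mm long, the sections join without gap. Origin: the middle of the section, on the crest. Its x points along the bead towards the disc end, z up.
- bead3: Section 4 of 6 of the bead, counted from the lug end to the disc end; 40 mm long, the sections join without gap. Origin: the middle of the section, on the crest. Its x points along the bead towards the disc end, z up.
- bead4: Section 5 of 6 of the bead, counted from the lug end to the disc end; 40 mm long, the sections join without gap. Origin: the middle of the section, on the crest. Its x points along the bead towards the disc end, z up.
- bead5: Section 6 of 6 of the bead, counted from the lug end to the disc end; 40 mm long, the sections join without gap. Origin: the middle of the section, on the crest. Its x points along the bead towards the disc end, z up. It ends at the round disc.
There are look-alikes about, which are no part of the job. Leave any pink look-alike of the plate alone.

How it is judged:
By the outcome, as a careful person would: the job done as asked, in the order asked, and still so for the second after the job is handed in, with the robot touching nothing.
It also fails if it takes over 40 s, if anything falls off the work surface, if the arm or the gripper's body presses on something with over 40 N, if the wrist force passes 120 N, or if a joint passes its speed limit or range.

## Working session

There is one attempt and no reset: what is moved stays moved. The work goes in short steps, Python scripts to look and compute and a tool call to move; the robot and the scene stay as the last step left them, time stands still between calls to the robot, and variables do not carry over. Pictures are saved under pics/ and viewed, and the job is handed in when it is done.

Besides the shell and the picture viewer there is one more tool, called after "Emit:" by a JSON object that holds its "api" and its "payload". send_rows: Moves the arm, as the interface text tells. Its arguments: {"type":"object","properties":{"commands":{"type":"array","items":{"type":"array","items":{"type":"array","items":{"type":"number","minimum":-1,"maximum":1}}}},"jaw":{"type":"number"},"force":{"type":"number"}},"required":["commands"]}

```bash
mkdir -p pics; ls
python3 - <<'E'
from workcell import env
import cv2,numpy as np
print(env.state())
for n in("scene","side"):
    p,d=env.grab_frame(n); cv2.imwrite(f"pics/{n}0.png",p[...,::-1]); np.save(f"pics/{n}0d.npy",d); 
    c=env.get_calibration(n); print(n,c)
E
```

```text
pics
{'time_s': 0.0, 'qpos': array([-7.32806961e+01,  1.83528183e+01,  8.97061708e+01,  9.24590943e-04,
        7.20420975e+01, -1.14500594e+00]), 'qvel': array([-0.10271094,  0.03116361,  0.07114127, -0.02755217, -0.07343361,
       -0.05564925]), 'effort': array([-1.27085532e-03, -4.12466490e+01, -2.31981343e+01,  7.24737416e-02,
        4.58451617e-02, -1.65470283e-04]), 'ee_pos': array([ 176.26177142, -546.80029023,  213.11005782]), 'ee_rot': array([178.35676556,  89.89890954, 106.22078952]), 'force': array([-0.62061846,  0.17551624, -0.22325643]), 'torque': array([0.01238833, 0.0241835 , 0.03513473]), 'gripper_width': 91.26661256238391}
scene {'mtx': array([[476.39245846,   0.        , 283.41978541],
       [  0.        , 476.39245846, 207.86661311],
       [  0.        ,   0.        ,   1.        ]]), 'camera_from_world': array([[ 6.42208170e-01,  7.66193319e-01, -2.27258657e-02,
        -3.51432499e+02],
       [-4.36700494e-01,  3.90077856e-01,  8.10636753e-01,
         1.87205827e+02],
       [ 6.29969321e-01, -5.10673148e-01,  5.85108187e-01,
        -1.63703215e+03],
       [ 0.00000000e+00,  0.00000000e+00,  0.00000000e+00,
         1.00000000e+00]])}
side {'mtx': array([[495.87923987,   0.        , 272.20537321],
       [  0.        , 495.87923987, 204.40907148],
       [  0.        ,   0.        ,   1.        ]]), 'camera_from_world': array([[ 9.91322469e-01, -1.30618725e-01, -1.47821381e-02,
        -5.51383536e+02],
       [ 1.07082558e-01,  7.37195936e-01,  6.67139774e-01,
        -1.05130393e+02],
       [-7.62436149e-02, -6.62933557e-01,  7.44785882e-01,
        -1.58439826e+03],
       [ 0.00000000e+00,  0.00000000e+00,  0.00000000e+00,
         1.00000000e+00]])}
```

View pics/scene0.png

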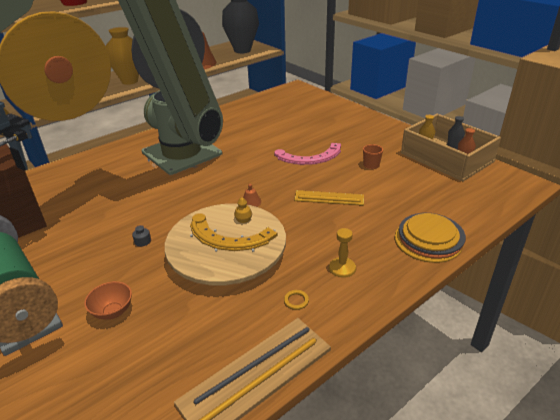

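View pics/side0.png

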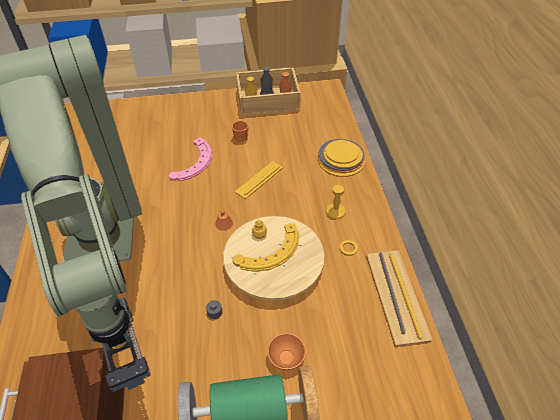

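Candidates are the curved brass plate on the round rest (scene 233,235; side 268,252), the pink crescent (scene 308,155) and the straight plate (scene 330,198). I choose the one on the rest and check it in close crops.

```bash
cat > h.py <<'E'
import numpy as np
from workcell import env
def unproj(n,d):
    c=env.get_calibration(n);K=c["mtx"];T=np.linalg.inv(c["camera_from_world"])
    v,u=np.mgrid[0:d.shape[0],0:d.shape[1]]
    x=(u-K[0,2])/K[0,0]*d;y=(v-K[1,2])/K[1,1]*d
    P=np.stack([x,-y,-d,np.ones_like(d)],-1)
    return (P@T.T)[...,:3]
def proj(n,P):
    c=env.get_calibration(n);K=c["mtx"]
    q=np.c_[P,np.ones(len(P))]@c["camera_from_world"].T
    p=np.c_[q[:,0],-q[:,1],-q[:,2]]@K.T
    return p[:,:2]/p[:,2:]
E
python3 - <<'E'
import cv2,numpy as np
from h import *
for n,(a,b,w,h_) in {"scene":(160,180,135,110),"side":(215,205,120,105)}.items():
    im=cv2.imread(f"pics/{n}0.png");d=np.load(f"pics/{n}0d.npy")
    P=unproj(n,d); np.save(f"pics/{n}P.npy",P)
    c=cv2.resize(im[b:b+h_,a:a+w],None,fx=5.5,fy=5.5,interpolation=cv2.INTER_CUBIC);cv2.imwrite(f"pics/{n}crop.png",c)
    m=np.zeros(d.shape,bool);m[b:b+h_,a:a+w]=1
    t=m&(abs(P[...,2]-50)<4)
    (cx,cy),r=cv2.minEnclosingCircle(P[t][:,:2].astype(np.float32));print(n,cx,cy,r,t.sum(),np.median(P[t],0))
    hsv=cv2.cvtColor(im,cv2.COLOR_BGR2HSV)
    print([ (p,P[p[1],p[0]].round(1)) for p in ([(200,218),(270,234),(240,245)] if n=="scene" else [(292,230),(238,261),(270,262)])])
E
```

```text
scene 506.8774108886719 -145.7268829345703 192.84707641601562 5768 [ 555.31394072 -204.07702551   51.13468358]
[((200, 218), array([ 438.6, -187.7,   63.4])), ((270, 234), array([611.5, -94.8,  65.3])), ((240, 245), array([ 592.8, -171.9,   61.6]))]
side 484.3601379394531 -173.55239868164062 202.23556518554688 4747 [ 537.73970449 -203.76768159   49.93252861]
[((292, 230), array([ 603.6, -109.3,   64.6])), ((238, 261), array([ 430.8, -198.3,   61.2])), ((270, 262), array([ 523.1, -207.9,   51.2]))]
```

View pics/scenecrop.png

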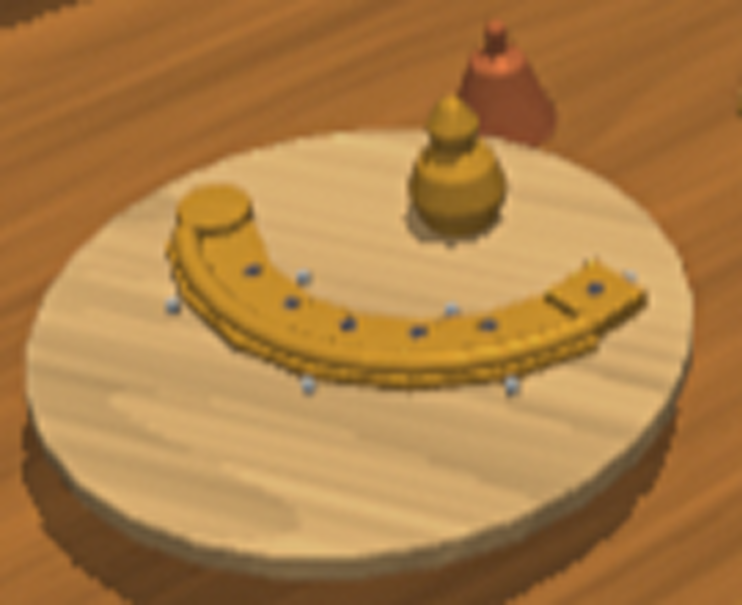

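View pics/sidecrop.png

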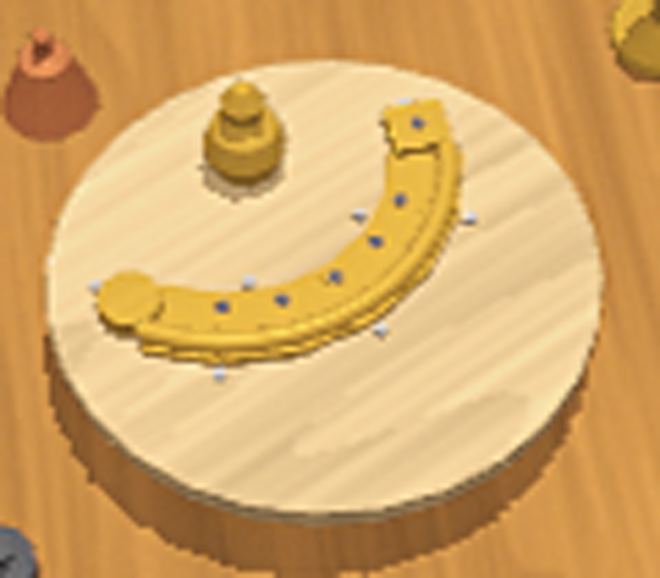

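```bash
cat > fit.py <<'E'
from h import *
import cv2
from scipy.optimize import least_squares
def hmodel(q):
    # height of plate above rest given plate-frame xy (arc bead only / band)
    r=np.hypot(q[:,0]+85,q[:,1]);a=np.arctan2(q[:,1],q[:,0]+85)
    return r,a
def restfit(P,box,z=50,c0=(530,-165)):
    a,b,w,h=box
    m=np.zeros(P.shape[:2],bool);m[b:b+h,a:a+w]=1
    Q=P[m&(abs(P[...,2]-z)<5)&(np.hypot(P[...,0]-c0[0],P[...,1]-c0[1])<165)]
    ang=np.arctan2(Q[:,1]-c0[1],Q[:,0]-c0[0]);rr=np.hypot(Q[:,0]-c0[0],Q[:,1]-c0[1])
    B=[]
    for k in range(72):
        s=(ang>=-np.pi+k*np.pi/36)&(ang<-np.pi+(k+1)*np.pi/36)
        if s.sum()>5: i=np.where(s)[0][np.argmax(rr[s])];B.append(Q[i,:2])
    B=np.array(B)
    f=lambda p:np.hypot(*(B-p[:2]).T)-p[2]
    r=least_squares(f,[*c0,150],loss="soft_l1",f_scale=1.5);return r.x
E
python3 - <<'E'
from fit import *
for n,box in {"scene":(160,180,135,120),"side":(215,205,120,105)}.items():
    P=np.load(f"pics/{n}P.npy");c=restfit(P,box);c=restfit(P,box,c0=c[:2]);print(n,c.round(1))
    m=np.zeros(P.shape[:2],bool);m[box[1]:box[1]+box[3],box[0]:box[0]+box[2]]=1
    inr=np.hypot(P[...,0]-c[0],P[...,1]-c[1])<130
    zr=np.median(P[m&inr&(abs(P[...,2]-50)<4)][:,2])
    # gourd
    g=P[m&inr&(P[...,2]>80)];print(" rest z",zr,"gourd top",g.mean(0).round(1),len(g),P[m&inr][:,2].max())
    hi=P[m&inr&(P[...,2]>zr+8)&(P[...,2]<zr+17)]
    hi=hi[np.hypot(*(hi[:,:2]-g.mean(0)[:2]).T)>45]
    print(len(hi)); 
    lo=P[m&inr&(P[...,2]>zr+3.5)&(P[...,2]<zr+17)]
    lo=lo[np.hypot(*(lo[:,:2]-g.mean(0)[:2]).T)>45]
    A=np.c_[2*hi[:,:2],np.ones(len(hi))];
    s=least_squares(lambda p:np.hypot(*(hi[:,:2]-p[:2]).T)-120,[*g.mean(0)[:2]],loss="soft_l1",f_scale=3).x
    print(" arc centre r120",s.round(1), "vec to rest",(c[:2]-s).round(1),np.degrees(np.arctan2(*(c[:2]-s)[::-1])), np.hypot(*(c[:2]-s)))
E
```

```text
scene [ 536.  -176.8  149.6]
 rest z 51.20392817958509 gourd top [ 509.3 -101.7   95.7] 190 121.29634805765215
642
 arc centre r120 [ 494.9 -101.8] vec to rest [ 41. -75.] -61.3054595546221 85.4601901373327
side [ 537.3 -180.7  149.3]
 rest z 50.0086820985706 gourd top [ 503.5 -107.8   95.5] 132 123.83437054898582
539
 arc centre r120 [ 494.1 -104.2] vec to rest [ 43.2 -76.5] -60.5550465986296 87.82020255176117
```

```bash
cat >> h.py <<'E'
from scipy.spatial.transform import Rotation as Ro
def toolR(s=None):
    s=s or env.state(); r,p,y=s["ee_rot"];return Ro.from_euler("xyz",[r,p,y],degrees=True)
E
python3 - <<'E'
from h import *
s=env.state();R=toolR(s);print(R.as_matrix().round(3));p=s["ee_pos"]
print("shift tool mm",R.inv().apply(np.array([530,-170,330])-p).round(1))
c=env.get_calibration("wrist");print(np.linalg.inv(c["camera_from_world"]).round(3),c["mtx"][0,0])
E
```

```text
[[-0.     0.952  0.307]
 [ 0.001  0.307 -0.952]
 [-1.     0.    -0.002]]
shift tool mm [-116.4  452.3 -250.4]
[[ 3.06000e-01  9.24000e-01  2.30000e-01  2.40526e+02]
 [-9.52000e-01  2.98000e-01  7.20000e-02 -5.26042e+02]
 [-2.00000e-03 -2.41000e-01  9.71000e-01  3.84831e+02]
 [ 0.00000e+00  0.00000e+00  0.00000e+00  1.00000e+00]] 367.661008366048
```

Emit:
{"api": "send_rows", "payload": {"commands": [[[-0.3, 0.4, -0.2, 0, 0, 0], [-0.6, 0.9, -0.45, 0, 0, 0], [-0.67, 1, -0.5, 0, 0, 0]]], "jaw": 1, "force": 10}}

```text
time_s: 0.48
ee_pos: [258.2, -467.8, 282.9]
ee_rot: [20.8, 89.8, -51.2]
force: [-0.1, -0.5, 0.3]
gripper_width: 64.2
```

Emit:
{"api": "send_rows", "payload": {"commands": [[[0, 0.5, -0.25, 0, 0, 0], [0, 1, -0.5, 0, 0, 0], [0, 1, -0.5, 0, 0, 0]]]}}

```text
time_s: 0.85
ee_pos: [337.5, -388.7, 280.3]
ee_rot: [-170.9, 89.9, 117.3]
force: [-0.2, 0.3, -0.5]
gripper_width: 34.2
```

Emit:
{"api": "send_rows", "payload": {"commands": [[[0, 0.5, -0.25, 0, 0, 0], [0, 1, -0.5, 0, 0, 0], [0, 1, -0.5, 0, 0, 0]]]}}

```text
time_s: 1.23
ee_pos: [417.0, -311.4, 280.1]
ee_rot: [-143.9, 89.9, 144.2]
force: [-0.7, -0.4, 0.2]
gripper_width: 4.0
```

Emit:
{"api": "send_rows", "payload": {"commands": [[[0, 0.5, -0.25, 0, 0, 0], [0, 1, -0.5, 0, 0, 0], [0, 1, -0.5, 0, 0, 0]]]}}

```text
time_s: 1.6
ee_pos: [496.7, -233.8, 280.0]
ee_rot: [-113.5, 89.9, 174.5]
force: [-0.7, 0.2, -0.1]
gripper_width: 0.4
```

Emit:
{"api": "send_rows", "payload": {"commands": [[[0, 0.3, -0.1, -0.028, 0, 0], [0, 0.6, -0.27, -0.056, 0, 0], [0, 0.6, -0.27, -0.084, 0, 0], [0, 0.6, -0.27, -0.112, 0, 0], [0, 0.6, -0.27, -0.14, 0, 0], [0, 0.6, -0.27, -0.168, 0, 0], [0, 0.6, -0.27, -0.196, 0, 0], [0, 0.6, -0.27, -0.224, 0, 0], [0, 0.6, -0.27, -0.252, 0, 0], [0, 0.6, -0.27, -0.28, 0, 0], [0, 0.6, -0.27, -0.28, 0, 0]]]}}

```text
time_s: 2.98
ee_pos: [543.4, -192.4, 280.6]
ee_rot: [-172.0, 89.9, -143.6]
force: [-0.4, 0.4, 0.6]
gripper_width: 0.6
```

Run:
```python
from fit import *
import cv2
s=env.state();print(toolR(s).as_matrix().round(3),s["qpos"].round(1),s["force"])
c=env.get_calibration("wrist");p,d=env.grab_frame("wrist")
cv2.imwrite("pics/w1.png",p[...,::-1]);np.save("pics/w1d.npy",d)
P=unproj("wrist",d);np.save("pics/w1P.npy",P)
C=np.array([536.5,-178.5]);th=np.radians(-61)
x=np.array([np.cos(th),np.sin(th)]);y=np.array([-x[1],x[0]])
a=np.radians(np.linspace(57.3,-57.3,25))
A=C-85*x+120*(np.cos(a)[:,None]*x+np.sin(a)[:,None]*y)
uv=proj("wrist",np.c_[A,np.full(25,64)])
im=p[...,::-1].copy()
for u in uv: cv2.circle(im,tuple(int(v) for v in u),2,(255,0,0),-1)
cv2.imwrite("pics/w1o.png",im)
```

```text
[[-0.001 -0.476  0.88 ]
 [-0.001  0.88   0.476]
 [-1.    -0.    -0.002]] [-20.6  16.6  82.6  -0.1  80.9 -49. ] [-0.42509879  0.36008606  0.58785051]
```

View pics/w1o.png

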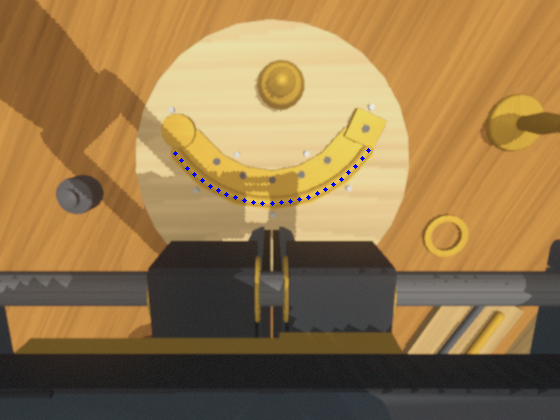

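View pics/w1.png

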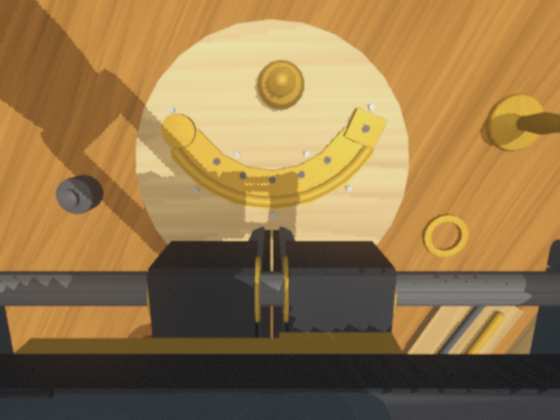

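Run:
```python
import cv2
im=cv2.imread("pics/w1.png")[95:225,150:400]; o=cv2.imread("pics/w1o.png")[95:225,150:400]
import numpy as np
cv2.imwrite("pics/w1c.png",cv2.resize(np.vstack([im,o]),None,fx=2.3,fy=2.3,interpolation=cv2.INTER_CUBIC))
from fit import *
P=np.load("pics/w1P.npy")
m=(P[...,2]>57)&(P[...,2]<70);m[225:]=0;m[:95]=0;m[:,:160]=0;m[:,392:]=0
Q=P[m]
g=P[50:110,255:310].reshape(-1,3);g=g[g[:,2]>80];print("gourd",g.mean(0).round(1))
print("z",np.percentile(P[130:150,240:300,2],50), np.percentile(Q[:,2],[50,90,99]))
hi=Q[Q[:,2]>np.percentile(Q[:,2],99)-2.0]
f=lambda p:np.hypot(*(hi[:,:2]-p[:2]).T)-120
r=least_squares(f,[495,-104],loss="soft_l1",f_scale=2).x;print(len(hi),r)
print(restfit(P,(130,10,285,230),c0=(536.5,-178.5)))
print("disc c",P[129,178].round(1),"lug c",P[127,366].round(1))
```

```text
gourd [ 503.8 -100.1   99.3]
z 50.9933704208718 [62.42680846 64.75278653 66.08552626]
1333 [ 494.57467707 -102.85708959]
[ 527.14248572 -160.60744712  135.724374  ]
disc c [ 430.6 -186.1   63.3] lug c [600.3 -92.3  64. ]
```

View pics/w1c.png

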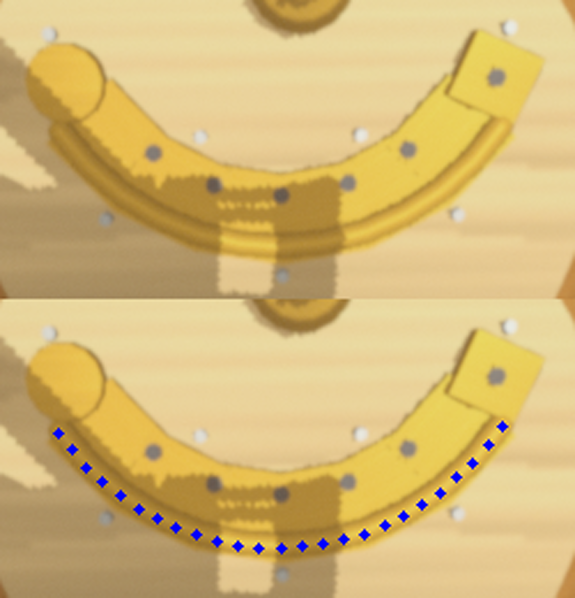

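```bash
cat > plan.py <<'E'
from h import *
AC=np.array([495,-103.5]);YAW=-61
def wp(s,z):
    b=np.radians(YAW+np.degrees((120-s)/120))
    p=np.r_[AC+120*np.array([np.cos(b),np.sin(b)]),z]
    t=b+np.pi/2
    X=np.array([0,0,-1.]);Z=np.array([np.cos(t),np.sin(t),0]);Y=np.cross(Z,X)
    return p,Ro.from_matrix(np.c_[X,Y,Z])
def row(p0,R0,p,R):
    return np.r_[R0.inv().apply(p-p0)/100,(R0.inv()*R).as_rotvec()/(2*np.pi)]
E
python3 - <<'E'
from plan import *
s=env.state();print(s["time_s"]);p,R=wp(3,85)
print(row(s["ee_pos"],toolR(s),p,R).round(4), p)
E
```

```text
3.025
[ 1.9554e+00  3.4770e-01  9.9560e-01 -1.5690e-01 -2.0000e-04 -1.0000e-04] [ 614.51808648 -114.24369607   85.        ]
```

Emit:
{"api": "send_rows", "payload": {"commands": [[[0.1, 0.1, 0.3, -0.027, 0, 0], [0.3, 0.2, 0.6, -0.053, 0, 0], [0.6, 0.3, 0.9, -0.08, 0, 0], [0.9, 0.35, 0.995, -0.107, 0, 0], [1, 0.35, 0.995, -0.134, 0, 0], [1, 0.35, 0.995, -0.157, 0, 0], [1, 0.35, 0.995, -0.157, 0, 0]]]}}

```text
time_s: 3.9
ee_pos: [614.8, -112.6, 180.6]
ee_rot: [124.3, 90.0, -150.7]
force: [-0.3, 0.1, -0.1]
gripper_width: 0.6
```

Emit:
{"api": "send_rows", "payload": {"commands": [[[0.3, 0, 0, 0, 0, 0], [0.65, 0, 0, 0, 0, 0], [0.9, 0, 0, 0, 0, 0], [0.95, 0, 0, 0, 0, 0], [0.95, 0, 0, 0, 0, 0], [0.95, 0, 0, 0, 0, 0]]]}}

```text
time_s: 4.65
ee_pos: [616.0, -112.1, 87.4]
ee_rot: [-99.1, 89.8, -14.0]
force: [0.3, 0.1, 0.4]
gripper_width: 0.3
```

Run:
```python
from plan import *
import cv2
s=env.state();print(s["time_s"],s["ee_pos"],s["force"],s["qpos"].round(1));p,R=wp(3,64)
print(row(s["ee_pos"],toolR(s),p,R).round(4), p)
for n in("side","wrist"):
    f,d=env.grab_frame(n);cv2.imwrite(f"pics/{n}2.png",f[...,::-1])
    if n=="side": cv2.imwrite("pics/side2c.png",cv2.resize(f[180:310,200:360,::-1],None,fx=4.5,fy=4.5))
```

```text
4.65 [ 616.03990997 -112.05178006   87.43582511] [0.28242315 0.06496988 0.39694826] [-11.4  28.4  92.8  -0.   58.6 -96.5]
[ 2.343e-01  1.400e-02 -2.300e-02  7.000e-04 -1.000e-04  4.000e-04] [ 614.51808648 -114.24369607   64.        ]
```

View pics/side2c.png

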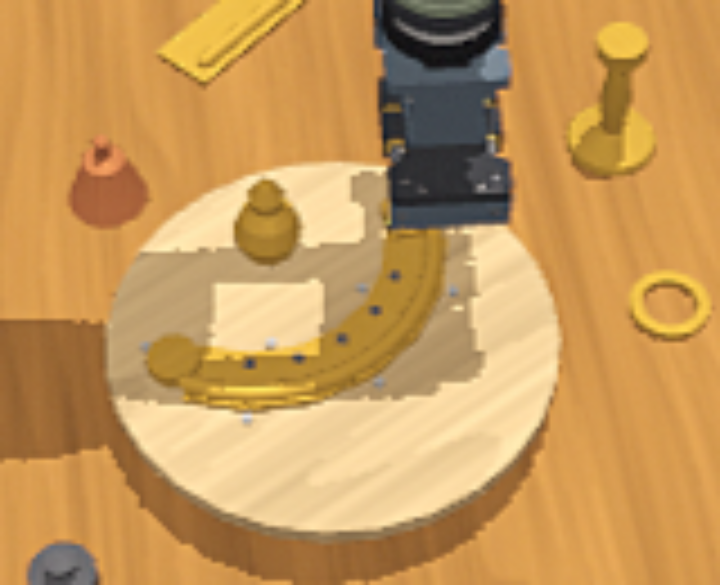

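View pics/wrist2.png

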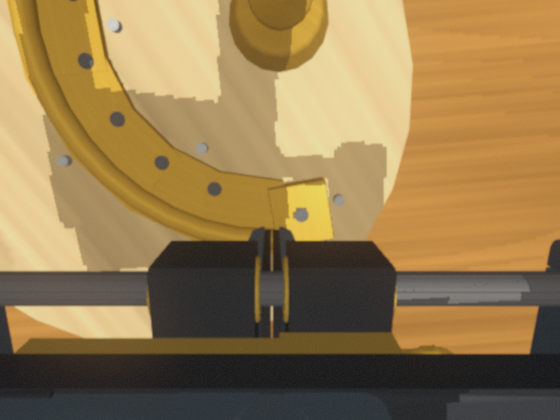

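Emit:
{"api": "send_rows", "payload": {"commands": [[[0.1, 0.014, -0.04, 0, 0, 0], [0.18, 0.014, -0.04, 0, 0, 0], [0.21, 0.014, -0.04, 0, 0, 0], [0.225, 0.014, -0.04, 0, 0, 0], [0.235, 0.014, -0.04, 0, 0, 0], [0.235, 0.014, -0.04, 0, 0, 0]]]}}

```text
time_s: 5.5
ee_pos: [613.1, -115.5, 62.7]
ee_rot: [103.0, 90.0, -171.8]
force: [-2.6, 0.5, 4.2]
gripper_width: 0.2
```

Emit:
{"api": "send_rows", "payload": {"commands": [[[0.015, 0, 0, 0, 0, 0], [0.025, 0, 0, 0, 0, 0], [0.025, 0, 0, 0, 0, 0]]]}}

```text
time_s: 5.88
ee_pos: [613.3, -115.6, 60.0]
ee_rot: [119.1, 90.0, -155.7]
force: [-2.8, 0.2, 5.2]
gripper_width: 0.7
```

Run:
```python
from plan import *
s=env.state();print(s["time_s"],s["ee_pos"],s["force"],s["qpos"].round(1))
d=s["ee_pos"][:2]-AC;b=np.arctan2(d[1],d[0]);s0=120-120*(b-np.radians(YAW));print("s",s0,"r",np.hypot(*d))
R0=toolR(s)
p0,Rn=wp(5,60)
np.set_printoptions(suppress=True)
print((R0.inv()*Rn).as_rotvec(degrees=True))
# generic: rows for an 80 mm arc from nominal pose
for L in (78,):
  for k in range(1,15):
    p,R=wp(5+L*k/14,60);print(row(p0,Rn,p,R).round(4).tolist())
```

```text
5.875 [ 613.3198674  -115.56954496   59.96253965] [-2.79554485  0.1782972   5.19675026] [-11.7  29.9  94.7  -0.   55.4 -96.9]
s 4.440635392810876 r 118.93386791395056
[ 1.27444004 -0.00288217 -0.00503972]
[0.0, 0.0013, -0.0557, 0.0074, 0.0, 0.0]
[0.0, 0.0052, -0.1113, 0.0148, -0.0, -0.0]
[0.0, 0.0116, -0.1666, 0.0222, 0.0, 0.0]
[0.0, 0.0206, -0.2216, 0.0296, 0.0, 0.0]
[0.0, 0.0322, -0.2761, 0.0369, 0.0, 0.0]
[0.0, 0.0463, -0.33, 0.0443, 0.0, 0.0]
[0.0, 0.0628, -0.3832, 0.0517, 0.0, 0.0]
[0.0, 0.0818, -0.4355, 0.0591, 0.0, 0.0]
[0.0, 0.1032, -0.487, 0.0665, 0.0, 0.0]
[0.0, 0.127, -0.5373, 0.0739, 0.0, 0.0]
[0.0, 0.1531, -0.5866, 0.0813, 0.0, 0.0]
[0.0, 0.1815, -0.6345, 0.0887, 0.0, 0.0]
[0.0, 0.212, -0.6811, 0.0961, 0.0, 0.0]
[0.0, 0.2447, -0.7262, 0.1035, 0.0, 0.0]
```

Emit:
{"api": "send_rows", "payload": {"commands": [[[0, 0.001, -0.03, 0.004, 0, 0], [0, 0.006, -0.08, 0.011, 0, 0], [0, 0.012, -0.13, 0.018, 0, 0], [0, 0.02, -0.18, 0.025, 0, 0], [0, 0.03, -0.23, 0.032, 0, 0], [0, 0.042, -0.28, 0.039, 0, 0], [0, 0.057, -0.33, 0.046, 0, 0], [0, 0.075, -0.38, 0.053, 0, 0], [0, 0.095, -0.43, 0.06, 0, 0], [0, 0.117, -0.48, 0.067, 0, 0], [0, 0.142, -0.53, 0.075, 0, 0], [0, 0.17, -0.58, 0.082, 0, 0], [0, 0.2, -0.63, 0.089, 0, 0], [0, 0.23, -0.68, 0.097, 0, 0], [0, 0.255, -0.72, 0.105, 0, 0], [0, 0.255, -0.72, 0.105, 0, 0]]]}}

```text
time_s: 7.88
ee_pos: [581.6, -186.0, 60.0]
ee_rot: [-144.2, 89.9, -96.9]
force: [1.1, 1.1, 4.8]
gripper_width: 0.6
```

```bash
cat > nxt.py <<'E'
from plan import *
import sys
s1=float(sys.argv[1]);n=int(sys.argv[2])
s=env.state();print(s["time_s"],s["ee_pos"],s["force"],s["qpos"].round(1))
d=s["ee_pos"][:2]-AC;b=np.arctan2(d[1],d[0]);s0=120-120*(b-np.radians(YAW));print("s",s0,"r",np.hypot(*d))
np.set_printoptions(suppress=True)
for k in range(1,n+1):
    p,R=wp(s0+(s1-s0)*k/n,60);print(row(s["ee_pos"],toolR(s),p,R).round(3).tolist())
E
python3 nxt.py 160 14
```

```text
7.875 [ 581.57241117 -186.02170703   60.03426126] [1.12634432 1.09330906 4.84375298] [-18.8  28.9  96.7  -0.1  54.5 -66.1]
s 83.61558935177885 r 119.60190009659932
[0.0, -0.002, -0.055, 0.01, -0.0, 0.0]
[0.0, 0.003, -0.109, 0.017, -0.0, 0.0]
[0.0, 0.01, -0.163, 0.024, -0.0, 0.0]
[0.001, 0.019, -0.217, 0.032, -0.0, 0.0]
[0.001, 0.031, -0.27, 0.039, -0.0, 0.0]
[0.001, 0.046, -0.323, 0.046, -0.0, 0.0]
[0.001, 0.062, -0.375, 0.053, -0.0, 0.0]
[0.001, 0.081, -0.426, 0.06, -0.0, 0.0]
[0.001, 0.103, -0.476, 0.068, -0.0, 0.0]
[0.001, 0.127, -0.525, 0.075, -0.0, 0.0]
[0.001, 0.152, -0.573, 0.082, -0.0, 0.0]
[0.001, 0.18, -0.62, 0.089, -0.0, 0.0]
[0.001, 0.21, -0.665, 0.097, -0.0, 0.0]
[0.001, 0.243, -0.709, 0.104, -0.0, 0.0]
```

Run:
```python
from plan import *
import cv2
f,d=env.grab_frame("side");cv2.imwrite("pics/side3c.png",cv2.resize(f[180:310,200:360,::-1],None,fx=4.5,fy=4.5))
```

```text
(no output)
```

View pics/side3c.png

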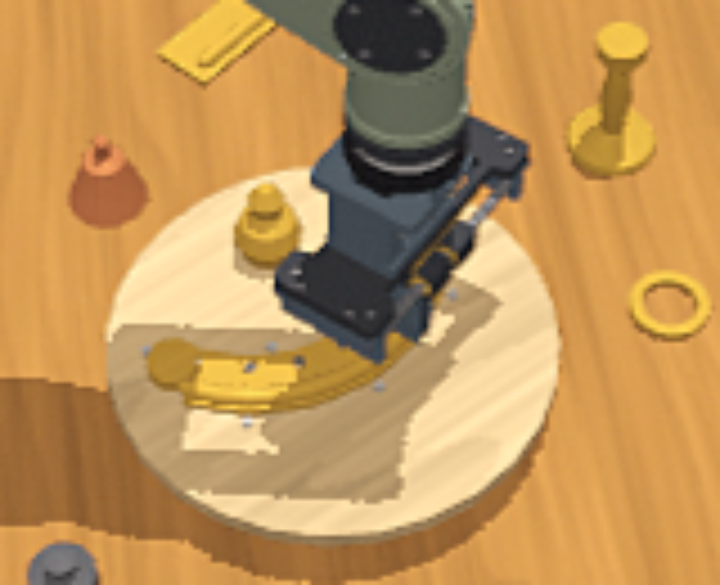

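The plate is still in place: its disc is at crop (173,362), up to 4 mm of sink from before. I carry on along the bead.

Emit:
{"api": "send_rows", "payload": {"commands": [[[0, 0, -0.03, 0.006, 0, 0], [0, 0.001, -0.08, 0.013, 0, 0], [0, 0.006, -0.13, 0.02, 0, 0], [0, 0.013, -0.18, 0.027, 0, 0], [0, 0.022, -0.23, 0.034, 0, 0], [0, 0.034, -0.28, 0.041, 0, 0], [0, 0.048, -0.33, 0.047, 0, 0], [0, 0.064, -0.38, 0.054, 0, 0], [0, 0.083, -0.43, 0.061, 0, 0], [0, 0.105, -0.48, 0.068, 0, 0], [0, 0.13, -0.53, 0.076, 0, 0], [0, 0.157, -0.58, 0.083, 0, 0], [0, 0.186, -0.63, 0.091, 0, 0], [0, 0.22, -0.68, 0.099, 0, 0], [0, 0.243, -0.71, 0.104, 0, 0], [0, 0.243, -0.71, 0.104, 0, 0]]]}}

```text
time_s: 9.93
ee_pos: [515.5, -221.5, 60.0]
ee_rot: [-120.4, 89.9, -110.5]
force: [1.6, -0.3, 5.2]
gripper_width: 0.5
```

```bash
python3 nxt.py 237 14
```

```text
9.925 [ 515.50313246 -221.50734762   60.03519723] [ 1.5672776  -0.27295441  5.16235291] [-2.440e+01  2.510e+01  1.036e+02 -1.000e-01  5.130e+01 -3.430e+01]
s 160.0941874477641 r 119.77525843296085
[0.0, -0.001, -0.055, 0.007, -0.0, 0.0]
[0.0, 0.003, -0.11, 0.015, -0.0, 0.0]
[0.0, 0.009, -0.164, 0.022, -0.0, 0.0]
[0.0, 0.018, -0.218, 0.029, -0.0, 0.0]
[0.0, 0.029, -0.272, 0.037, -0.0, 0.0]
[0.0, 0.043, -0.325, 0.044, -0.0, 0.0]
[0.0, 0.059, -0.378, 0.051, -0.0, 0.0]
[0.001, 0.078, -0.43, 0.058, -0.0, 0.0]
[0.001, 0.099, -0.48, 0.066, -0.0, 0.0]
[0.001, 0.122, -0.53, 0.073, -0.0, 0.0]
[0.001, 0.147, -0.579, 0.08, -0.0, 0.0]
[0.001, 0.175, -0.626, 0.088, -0.0, 0.0]
[0.001, 0.205, -0.673, 0.095, -0.0, 0.0]
[0.001, 0.237, -0.717, 0.102, -0.0, 0.0]
```

Emit:
{"api": "send_rows", "payload": {"commands": [[[0, 0, -0.03, 0.004, 0, 0], [0, 0.001, -0.08, 0.011, 0, 0], [0, 0.005, -0.13, 0.018, 0, 0], [0, 0.012, -0.18, 0.024, 0, 0], [0, 0.021, -0.23, 0.031, 0, 0], [0, 0.032, -0.28, 0.038, 0, 0], [0, 0.045, -0.33, 0.045, 0, 0], [0, 0.061, -0.38, 0.051, 0, 0], [0, 0.08, -0.43, 0.058, 0, 0], [0, 0.1, -0.48, 0.066, 0, 0], [0, 0.123, -0.53, 0.073, 0, 0], [0, 0.15, -0.58, 0.08, 0, 0], [0, 0.178, -0.63, 0.088, 0, 0], [0, 0.212, -0.68, 0.096, 0, 0], [0, 0.24, -0.72, 0.102, 0, 0], [0, 0.24, -0.72, 0.102, 0, 0]]]}}

```text
time_s: 11.92
ee_pos: [440.1, -209.9, 59.9]
ee_rot: [-137.9, 89.9, -164.7]
force: [2.3, -1.2, 4.2]
gripper_width: 0.3
```

```bash
python3 nxt.py 240 1;  python3 - <<'E'
from plan import *
import cv2
f,d=env.grab_frame("side");cv2.imwrite("pics/side4c.png",cv2.resize(f[180:310,200:360,::-1],None,fx=4.5,fy=4.5))
f,d=env.grab_frame("wrist");cv2.imwrite("pics/w4.png",f[...,::-1])
E
```

```text
11.925 [ 440.08571637 -209.85173381   59.90502694] [ 2.31449061 -1.15352147  4.22323582] [-2.680e+01  1.970e+01  1.132e+02 -1.000e-01  4.720e+01  0.000e+00]
s 237.93409806930745 r 119.6923967118294
[-0.001, -0.003, -0.021, 0.004, -0.0, 0.0]
```

View pics/side4c.png

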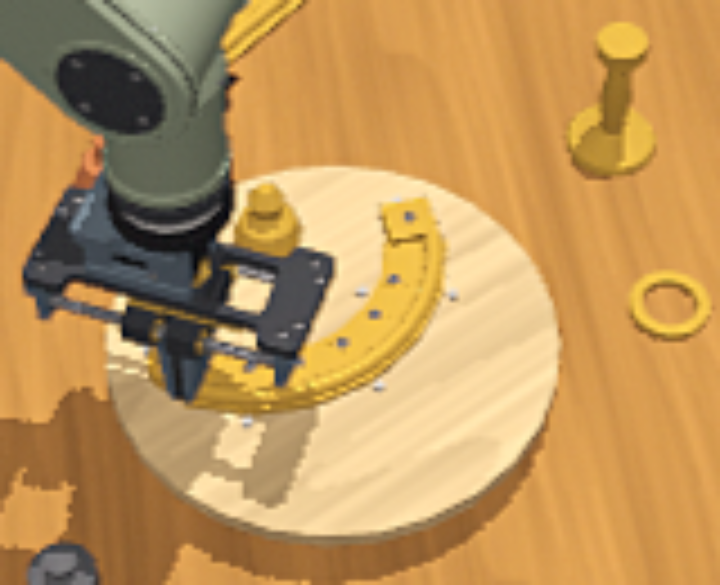

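View pics/w4.png

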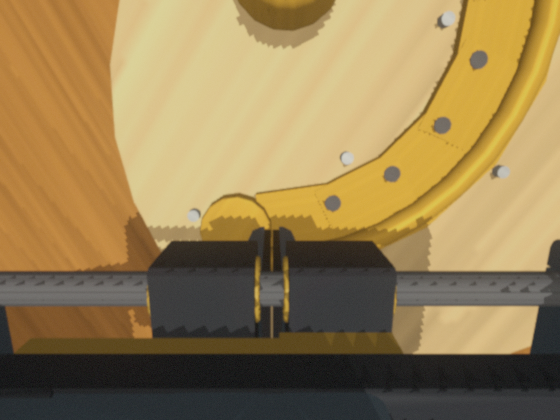

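The fingertips are at the disc junction (wrist view 270,230). I lift straight up.

Emit:
{"api": "send_rows", "payload": {"commands": [[[-0.03, 0, 0, 0, 0, 0], [-0.07, 0, 0, 0, 0, 0], [-0.2, 0, 0, 0, 0, 0], [-0.5, 0, 0, 0, 0, 0], [-0.9, 0, 0, 0, 0, 0], [-1, 0, 0, 0, 0, 0], [-1, 0, 0, 0, 0, 0]]]}}

```text
time_s: 12.9
ee_pos: [440.5, -209.5, 160.1]
ee_rot: [-152.3, 90.0, -179.0]
force: [-0.4, 0.3, 0.1]
gripper_width: 0.6
```

Emit:
{"api": "send_rows", "payload": {"commands": [[[-0.4, 0.2, -0.1, 0, 0, 0], [-0.9, 0.4, -0.3, 0, 0, 0], [-1, 0.5, -0.5, 0, 0, 0], [-1, 0.5, -0.5, 0, 0, 0], [-1, 0.5, -0.5, 0, 0, 0]]]}}

```text
time_s: 13.52
ee_pos: [418.0, -142.6, 258.1]
ee_rot: [-166.0, 89.8, 167.3]
force: [-0.7, 0.6, 0.6]
gripper_width: 0.4
```

Run:
```python
from fit import *
import cv2
f,d=env.grab_frame("side");cv2.imwrite("pics/side5.png",f[...,::-1])
g,d2=env.grab_frame("scene");cv2.imwrite("pics/scene5.png",g[...,::-1])
for n,dd in(("scene",d2),("side",d)):
    P=unproj(n,dd);Q=np.load(f"pics/{n}P.npy")
    box=(slice(225,290),slice(180,280)) if n=="scene" else (slice(270,295),slice(240,310))
    print(n,"rest z now/before",np.median(P[box][...,2]),np.median(Q[box][...,2]))
a=cv2.imread("pics/scene0.png")[180:290,160:295];b=cv2.imread("pics/scene5.png")[180:290,160:295]
cv2.imwrite("pics/cmp5.png",cv2.resize(np.vstack([a,b]),None,fx=2.7,fy=2.7,interpolation=cv2.INTER_CUBIC))
```

```text
scene rest z now/before 51.081660064603454 51.0437351179138
side rest z now/before 49.648295172450844 49.68217619067866
```

View pics/cmp5.png

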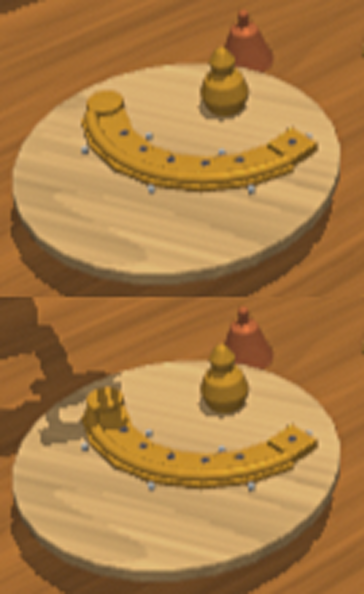

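View pics/side5.png

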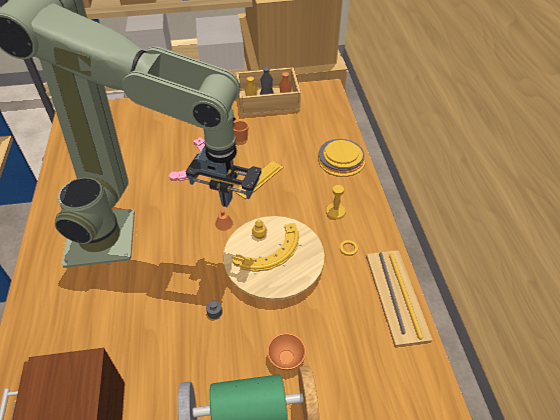

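```bash
python3 -c "
from workcell import env
print(env.job_done())"
```

```text
the job is handed in; nothing more can be done
None
```

I ran the closed fingertips along the bead from the square lug to the round disc in one pass, lifted clear, and handed the job in at about 13.6 s.

- **Pass:** The fingertip centre went from 4 mm inside the lug end to 2 mm short of the disc end. The closed fingers, about 27 mm along the bead, overlap both ends. They stayed within about 1 mm of the estimated bead line wherever I checked.
- **Touch:** I held the tool at z ≈ 60 mm, which is about 4 mm of the rest's 12 mm travel. The upward force read 4.2 to 5.2 N with side force under 3 N. I read force only at the stops, so contact between them rests on the steady tool height.
- **After lifting:** The rest's face is back to its starting height, within 0.1 mm in both cameras. The plate and gourd look unmoved in the before-and-after scene crops. The bell, candlestick, bowl, weight and ring look where they were in the side view. In that view the arm partly hid the straight plate and the pink look-alike. The gripper ended with its tips at z ≈ 258 mm, touching nothing.
- **Disagreement:** One automatic fit of the rest's centre from the wrist camera came out wrong (radius 136 mm instead of 150 mm), probably because the gripper hid part of the rim. I ignored it and used the fits from the other two cameras, which agreed to about 4 mm and were confirmed by drawing the bead arc over the wrist picture.

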